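# Punch-mark the base plate through the drilling template

### The arm

A 7-joint arm with a two-finger parallel gripper is mounted at the origin on the work surface. World frame = base frame: x ahead of the robot, y to its left, z up, the work surface at z = 0. Lengths are in m, angles in rad, forces in N, time in s.
With the tool pointing down it reaches from about 0.4 to 0.9 m from the base axis. Payload 5.5 kg.
Tool frame: the origin (TCP) lies at the very end of the fingers, on their centre line; the grasp point (between the pads) lies 19 mm behind it; z points along the fingers, x is the direction in which the jaws open and shut, and the axes are right-handed (so a half turn about z gives the same grasp; the last joint's range is limited). The gripper opens to 92 mm and grips with 3 to 60 N. Pads are 19 mm wide; open, the fingers measure 130 mm over their backs; the gripper's body (75 mm by 190 mm) begins 47 mm behind the grasp point.
Start: joints at [0.263, 0.501, -0.427, 1.55, 0.221, 1.138, -0.21], TCP at [0.65, 0, 0.227] pointing down, gripper open.
Joint ranges: [-2.88, 2.88], [-0.31, 2.03], [-1.54, 1.56], [0.2, 2.42], [-1.41, 4.55], [0.19, 2.02], [-2.57, 2.57]. Speed limits (rad/s): [2.57, 2.57, 3.14, 3.14, 3.14, 3.14, 3.14].

### API

Orientations are given as a unit quaternion [x, y, z, w].
In Python, from rig import env gives the robot as it stands.
- The arm moves only by the tool drive_tool, never from a script. Its arguments are lists of equal length, an entry for each row: "travel": the shift along the tool's x, y, z in m, a list of three; "yaw": the turn about the tool's z in rad; "hand": the finger opening in m, from 0 to 0.0918. In form: {"travel": [[x, y, z], ...], "yaw": [yaw, ...], "hand": [hand, ...]}. A call has 1 to 12 rows; each row is the pose to reach, as a shift and turn from the pose commanded when the call began, along the tool's axes at that moment; what a row does not reach only later rows make up. A row lasts 1/10 s, in which the tool goes at most 50 mm and 8.59 degrees, less where a joint would pass 70% of its speed; a pose out of reach is approached as far as the arm can. A call with a gripper value outside its range is refused whole. The fingers move at their own pace and stop on an object; "force" is the grip in N (left out, the last holds). Time passes only in rows, so rows that repeat a pose let the fingers close. It gives the time, the measured TCP pose, the force and the opening at its end, in the units of the state.
- env.read_state(): the state, without advancing time (a new reading comes with each control period).
- env.camera(name): name is "scene" or "side" or "wrist"; returns the picture (480x640x3 uint8, blue, green, red); there is no depth.
- env.get_calibration(name): a dict with "vertical_fov" (degrees; the focal length in pixels is half the picture's height over the tangent of half this angle, whatever the lens; pixels are square), "cx", "cy" (the principal point, pixels), "distortion" ([k1, k2, p1, p2, k3] as OpenCV has them; the pictures are not rectified), "rvec" (rotation vector, rad) and "tvec" (3), from world to camera coordinates, as OpenCV has them. Camera axes: x right, y down, z forward; pixel columns grow to the right and rows downward; lengths in m; the calibration is good to about 2 mm. A picture is of the moment at which its call begins: read the wrist's pose just before it. get_calibration takes no time and is no camera call; for the wrist camera it gives the pose at the moment of the call.
- env.finish_job(): hands the job in, once; it reports no verdict.
Trained networks look in the newest picture that a camera, given by its name, has taken for a name from the list of things; names that differ only in an ending like _2 or _b are one class to them, and where a whole thing is asked for, a point or a joint stands for the part that bears it (a point fixed in the world has none). Each returns a list of dicts, best first, with "p" (0 to 1); they miss things now and then, are a little off and sometimes report something else, mostly with a low value. They report only what shows in the picture. A call takes as long as a camera call. They do not tell look-alikes from the thing itself.
- env.spot_in(camera, query): "at" ([x, y, z] in m, in world coordinates, good to about 4 mm: the middle of the surface that is visible of it).
- env.tip_of(camera, query): "at" ([x, y, z] in m, in world coordinates, good to about 4 mm: a listed point, or the origin of a listed thing).
The state is a dict: "t": time; "joint_pos": joint angles; "qvel": joint speeds; "joint_torque": joint torques, N m; "ee_pos": TCP position; "tcp_rot": TCP orientation; "contact_force": force on the tool from outside, world axes, zero at the start; "ft_torque": the same for the moment, N m; "opening": finger opening in m.
Only numpy, scipy, OpenCV 4.12 (cv2) and the standard library are available. Lean on these libraries where they do the work, as an engineer would, in place of code of your own. Each camera call takes 0.05 s, during which the arm holds its last target. There are 200 camera calls.

### The job

Take the automatic centre punch (the stoutest of the three tools, with the wide cap) out of the wooden stand, put its nose into the template's bush and press it straight down on the plate until it snaps, and stop there: do not drive it on after the snap. Then stand it upright in its own hole again, fully home, and leave the other two tools and the model pinnacles where they stand.

Things in the scene. Friction and masses are not known exactly. Their poses are not given: they have to be found in the camera images.
- punch_mid (a point): Grip point of the centre punch, on its axis on the knurled body; z axis up along the punch. Round steel, about 0.2 kg, upright in the stand. Upwards: nose 10 mm in diameter and 32 mm long, shoulder, body 18 mm in diameter and 80 mm long, cap 22 mm wide. This point is 78 mm above the nose's lower end, 46 mm above the shoulder, 40 mm below the cap's top; free for fingers 20 mm down and 25 mm up.
- punch_nose (a point): Centre of the lower end of the punch's bevelled nose. A thin sprung nib, 5 mm thick, stands 16 mm out below it. Pressed on the nib, the force climbs from 1 to 12 N over about 5.5 mm; then the spring trips with a snap and the force falls within 0.1 s to 2 to 5 N. Beyond, it climbs by 2 N per mm to a stop: 3 mm past the snap (8 N) is driven too far. Unloaded, it cocks itself again.
- stand: Fixed wooden block, 60 mm (its x) by 160 mm (its y) by 55 mm high; origin at the centre of its underside. Three through holes 12 mm in diameter in a row along its y, 50 mm apart, the middle one at the centre. In each a tool hangs by its shoulder on the block's top; which is where varies. Along the block's x there is free room for fingers beside each tool.
- bush_mouth (a point): Centre of the bush's upper mouth, 40 mm above the table, z up: a steel block 44 x 44 x 18 mm with one upright through hole 12 mm in diameter, rim chamfered 3 mm. The aluminium plate to be marked lies below; plates differ in thickness, so its upper face lies anywhere from 20 to 36 mm below this mouth. It is not measured and has to be felt.
- template: The fixed drilling template: an aluminium bridge 50 mm (x) by 162 mm (y), with the bush block in the middle; origin on the table under the bush.
- scriber: Scriber in the stand, a bystander: slim handle 17 mm thick with a pointed top; origin at the centre of its lower end.
- awl: Awl in the stand, a bystander: pear-shaped wooden handle 28 mm wide; origin at the centre of its lower end.
- pinnacle_a: Small white model pinnacle, 110 mm tall, 43 mm wide, standing between stand and template; origin at the centre of its underside.
- sear (a joint): Trip mechanism inside the punch: 0 m while it is cocked, jumps to 0.005 m when the punch snaps, and goes back to 0 by itself when the punch is lifted off. It cannot be seen, only felt through the force.
- nib (a joint): Compression of the punch's pressing spring: 0 m unloaded, about 0.0055 m just before the snap, about 0.001 m just after it; 2 N per mm. More than 0.0038 m after the snap is driven too far.
- pinnacle_b: Another white model pinnacle, 130 mm tall, 45 mm wide, towards the far edge of the table; origin at the centre of its underside.
Things that resemble listed ones, but are neither listed nor needed, are in the scene too. Leave any purple or turquoise look-alike of the template alone.

How it is judged:
By the outcome, as a careful person would: the job done as asked, in the order asked, and still so for the second after the job is handed in, with the robot touching nothing.
It also fails if it takes over 72 s, if anything falls off the work surface, if the arm or the gripper's body presses on something with over 40 N, if the wrist force passes 120 N, or if a joint passes its speed limit or range.

## Working session

There is one attempt and no reset: what is moved stays moved. The work goes in short steps, Python scripts to look and compute and a tool call to move; the robot and the scene stay as the last step left them, time stands still between calls to the robot, and variables do not carry over. Pictures are saved under pics/ and viewed, about 8 in all and at most 12, crops included, and the job is handed in when it is done.

Besides the shell and the picture viewer there is one more tool, called by a JSON object that holds its "op" and its "data". drive_tool: Moves the arm, as the interface text tells. Its arguments: {"type":"object","properties":{"travel":{"type":"array"},"yaw":{"type":"array"},"hand":{"type":"array"},"force":{"type":"number"}},"required":["travel","yaw","hand"]}

```bash
mkdir -p pics; ls; python3 - <<'E'
from rig import env
import cv2
print(env.read_state())
for c in ["scene","side"]:
    im=env.camera(c); cv2.imwrite(f"pics/{c}0.png",im)
    for q in ["punch_mid","bush_mouth","stand","template","scriber","awl","pinnacle_a"]:
        print(c,q,[(np_['p'],[round(v,4) for v in np_['at']]) for np_ in env.tip_of(c,q)[:3]])
    print({k:v for k,v in env.get_calibration(c).items()})
print(env.read_state()['t'])
E
```

```text
pics
{'t': 0.0, 'joint_pos': array([ 0.26319363,  0.50188062, -0.42678582,  1.55145676,  0.22078286,
        1.13829934, -0.21032094]), 'qvel': array([ 3.45108402e-04, -7.17310757e-05, -2.10530477e-04,  4.34081654e-04,
       -1.90162419e-04, -9.48782026e-04,  1.15729057e-03]), 'joint_torque': array([-1.62834690e-04, -5.66597199e+01, -5.81602022e+00, -2.79113513e+01,
       -6.85700797e-02,  3.08415934e-02,  1.78752666e-04]), 'ee_pos': array([ 6.49288424e-01, -3.65191564e-05,  2.25654524e-01]), 'tcp_rot': array([ 9.99999505e-01,  1.48535004e-05, -9.94328684e-04, -4.33250525e-05]), 'contact_force': array([-0.22974282,  0.41055354, -0.14072737]), 'ft_torque': array([-0.02827539, -0.00575387,  0.01472063]), 'opening': 0.0915899183068874}
scene punch_mid [(0.54, [0.5899, -0.1605, 0.0977])]
scene bush_mouth [(0.97, [0.4932, 0.2415, 0.0404]), (0.87, [0.416, -0.1501, 0.0432])]
scene stand [(0.9, [0.5801, -0.2104, -0.002])]
scene template [(0.74, [0.4965, 0.2462, 0.0019]), (0.56, [0.4132, -0.1488, 0.0051])]
scene scriber [(0.72, [0.5911, -0.1598, 0.0984]), (0.64, [0.5709, -0.2613, 0.0228])]

[... 581 characters left out ...]
2])]
side stand [(0.81, [0.582, -0.2124, -0.0003])]
side template [(0.95, [0.4128, -0.1459, 0.0024]), (0.78, [0.2596, 0.2346, -0.0018]), (0.55, [0.4977, 0.2447, 0.0002])]
side scriber [(0.66, [0.5738, -0.2611, 0.0178])]
side awl [(0.71, [0.584, -0.2139, 0.0219]), (0.53, [0.5771, -0.2623, 0.023])]
side pinnacle_a [(0.69, [0.5682, -0.0127, 0.0018]), (0.58, [0.7999, -0.1231, -0.0]), (0.38, [0.4933, 0.2436, 0.039])]
{'vertical_fov': 49.485887604248695, 'cx': 326.088253918207, 'cy': 236.5327808351894, 'distortion': array([0.00907553, 0.        , 0.        , 0.        , 0.        ]), 'rvec': array([ 2.30931853, -0.81523443,  0.33301829]), 'tvec': array([-0.42232508,  0.29706482,  0.77397644])}
0.8
```

View pics/side0.png

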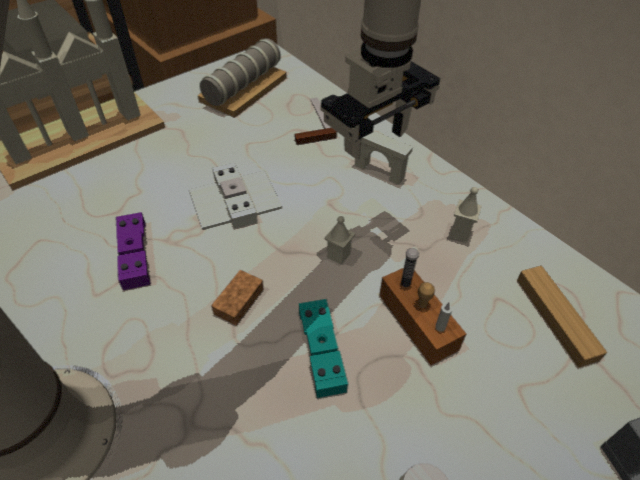

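View pics/scene0.png

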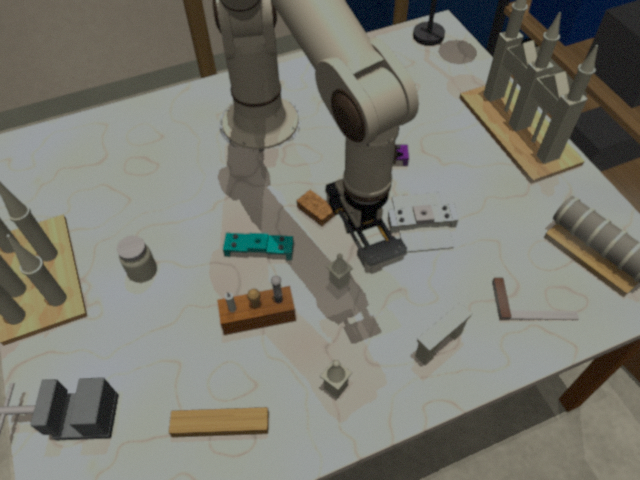

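The punch, black with a light cap, is at side (411,255), in the stand's end hole nearest pinnacle_a. The awl is in the middle and the scriber at the far end. The real white template's bush is at side (232,188), which is about (0.494, 0.242). I'll move above the punch and look with the wrist camera.

{"op": "drive_tool", "data": {"travel": [[-0.01,0.03,-0.01],[-0.02,0.07,-0.02],[-0.04,0.11,-0.034],[-0.05,0.14,-0.034],[-0.057,0.161,-0.034],[-0.057,0.161,-0.034],[-0.057,0.161,-0.034],[-0.057,0.161,-0.034]], "yaw": [0.05,0.1,0.15,0.2,0.2,0.2,0.2,0.2], "hand": [0.09,0.09,0.09,0.09,0.09,0.09,0.09,0.09], "force": 40}}

```text
t: 1.6
ee_pos: [0.5936, -0.1589, 0.2608]
tcp_rot: [0.995, -0.099, 0.0, -0.001]
contact_force: [-0.3, 0.1, -0.1]
opening: 0.09
```

```bash
python3 - <<'E'
from rig import env
import cv2
s=env.read_state();print(s['ee_pos'],s['tcp_rot'],s['contact_force'])
im=env.camera("wrist"); cv2.imwrite("pics/w1.png",im)
for q in ["punch_mid","stand","scriber","awl"]:
    print(q,[(d['p'],[round(v,4) for v in d['at']]) for d in env.tip_of("wrist",q)[:3]])
for c in ["scene","side"]:
    env.camera(c)
    for q in ["punch_mid","bush_mouth","template","stand"]:
        print(c,q,[(d['p'],[round(v,4) for v in d['at']]) for d in env.tip_of(c,q)[:3]])
E
```

```text
[ 0.59359563 -0.15886281  0.2607501 ] [ 9.95125178e-01 -9.86176907e-02  1.51489678e-04 -6.38977106e-04] [-0.3252679   0.08418833 -0.14972259]
punch_mid [(0.71, [0.5951, -0.1616, 0.1])]
stand [(0.85, [0.5817, -0.2114, -0.0065])]
scriber [(0.71, [0.5729, -0.2617, 0.0188])]
awl [(0.92, [0.5834, -0.2138, 0.0218])]
scene punch_mid [(0.55, [0.5906, -0.1598, 0.0959])]
scene bush_mouth [(0.98, [0.4175, -0.151, 0.0455]), (0.64, [0.4935, 0.2453, 0.0426]), (0.57, [0.2631, 0.235, 0.0383])]
scene template [(0.94, [0.4122, -0.1505, 0.0039]), (0.75, [0.2628, 0.2385, -0.0021]), (0.74, [0.4971, 0.2464, 0.0036])]
scene stand [(0.63, [0.5812, -0.212, -0.0032])]
side punch_mid [(0.71, [0.5919, -0.1603, 0.1033]), (0.29, [0.7985, -0.1219, -0.0002])]
side bush_mouth [(0.86, [0.2667, 0.2369, 0.0409]), (0.63, [0.4135, -0.1503, 0.0412]), (0.57, [0.4961, 0.2418, 0.0375])]
side template [(0.9, [0.4143, -0.1471, 0.0035]), (0.7, [0.2607, 0.2382, 0.0017]), (0.66, [0.4981, 0.2452, 0.0008])]
side stand [(0.81, [0.5845, -0.2098, 0.0018])]
```

View pics/w1.png

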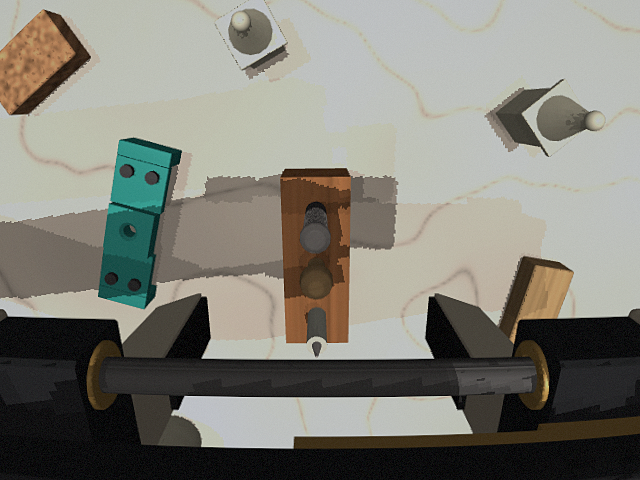

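The stand's edges run upright in the picture, so the yaw is right. The punch cap is at about (315,236) and the scriber point at (316,350). The fingers are clear. I'll locate the cap precisely.

```bash
cat > h.py <<'E'
import numpy as np, cv2
from rig import env
def ray(c,uv,z,cal=None):
    k=cal or env.get_calibration(c); f=240/np.tan(np.radians(k['vertical_fov']/2))
    K=np.array([[f,0,k['cx']],[0,f,k['cy']],[0,0,1]])
    R=cv2.Rodrigues(np.array(k['rvec']))[0]; o=-R.T@np.array(k['tvec'])
    p=cv2.undistortPoints(np.array([[uv]],float),K,np.array(k['distortion']))[0,0]
    d=R.T@np.array([*p,1]); return o+d*(z-o[2])/d[2]
def px(c,P):
    k=env.get_calibration(c); f=240/np.tan(np.radians(k['vertical_fov']/2))
    K=np.array([[f,0,k['cx']],[0,f,k['cy']],[0,0,1]])
    return cv2.projectPoints(np.array(P,float).reshape(-1,3),np.array(k['rvec']),np.array(k['tvec']),K,np.array(k['distortion']))[0][:,0]
E
python3 - <<'E'
from h import *
print(px("wrist",[[.5935,-.1605,.141],[.5935,-.1605,.101],[.5935,-.1605,.055]]))
w=cv2.imread("pics/w1.png"); a=cv2.resize(w[190:300,265:365],None,fx=5,fy=5,interpolation=3)
s=cv2.imread("pics/side0.png")
for p in px("side",[[.495,.243,.04]]): print(p)
b=cv2.resize(s[155:225,190:290],None,fx=5,fy=5,interpolation=3)
cv2.imwrite("pics/c1.png",np.vstack([a,b])[:, :] if False else np.hstack([cv2.copyMakeBorder(a[:550,:],0,0,0,0,0)[:, 100:400],cv2.copyMakeBorder(b,0,200,0,0,0)]))
E
```

```text
[[320.06661029 234.44195284]
 [319.7670776  219.58370352]
 [319.49829638 206.28024725]]
[233.04886656 186.60827895]
```

View pics/c1.png

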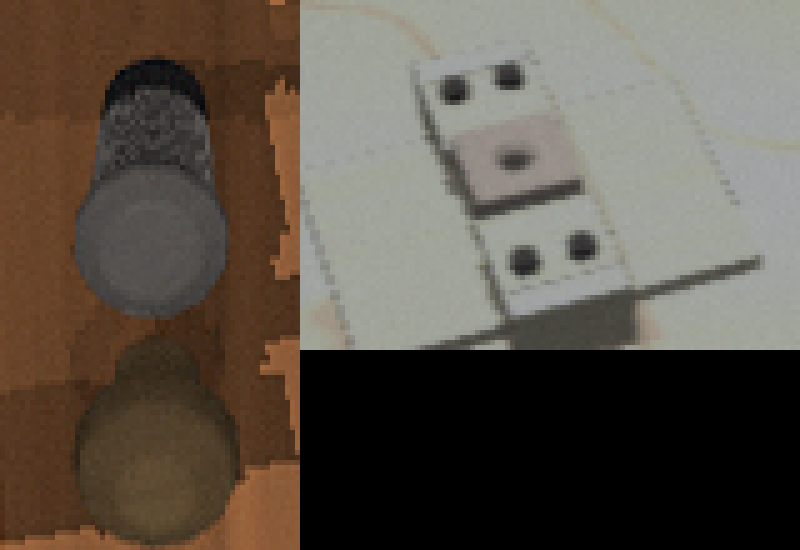

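```bash
python3 - <<'E'
from h import *
c=ray("wrist",(315.2,238.2),.141); print(c, ray("side",(233,187),.04))
s=env.read_state(); from scipy.spatial.transform import Rotation as R
print(R.from_quat(s['tcp_rot']).inv().apply(np.r_[c[:2],.101-.019]-s['ee_pos']))
print(px("side",[[*c[:2],.141]]))
E
```

```text
[ 0.5897513  -0.16244247  0.141     ] [0.49428367 0.24206652 0.04      ]
[-0.00289724  0.00205013  0.1787413 ]
[[412.63630187 252.02937989]]
```

{"op": "drive_tool", "data": {"travel": [[-0.003,0.002,0.03],[-0.003,0.002,0.07],[-0.003,0.002,0.11],[-0.003,0.002,0.14],[-0.003,0.002,0.165],[-0.003,0.002,0.178],[-0.003,0.002,0.178],[-0.003,0.002,0.178]], "yaw": [0,0,0,0,0,0,0,0], "hand": [0.09,0.09,0.09,0.09,0.09,0.09,0.09,0.09]}}

```text
t: 3.15
ee_pos: [0.5904, -0.1624, 0.0836]
tcp_rot: [0.995, -0.1, 0.001, 0.0]
contact_force: [0.3, 0.7, 0.3]
opening: 0.0901
```

{"op": "drive_tool", "data": {"travel": [[0,0,0],[0,0,0],[0,0,0],[0,0,0],[0,0,0],[0,0,0]], "yaw": [0,0,0,0,0,0], "hand": [0.03,0.03,0.025,0.02,0.02,0.02]}}

```text
t: 3.75
ee_pos: [0.5897, -0.1623, 0.0828]
tcp_rot: [0.995, -0.1, 0.0, -0.0]
contact_force: [-0.1, 0.4, -0.3]
opening: 0.0465
```

{"op": "drive_tool", "data": {"travel": [[0,0,0],[0,0,0],[0,0,0],[0,0,0],[0,0,0],[0,0,0],[0,0,0]], "yaw": [0,0,0,0,0,0,0], "hand": [0.015,0.015,0.015,0.01,0.01,0.01,0.01], "force": 50}}

```text
t: 4.45
ee_pos: [0.59, -0.1624, 0.0828]
tcp_rot: [0.995, -0.1, 0.0, -0.0]
contact_force: [1.2, 0.3, -0.9]
opening: 0.0173
```

{"op": "drive_tool", "data": {"travel": [[0,0,-0.01],[0,0,-0.025],[0,0,-0.045],[0,0,-0.07],[0,0,-0.1],[0,0,-0.13],[0,0,-0.15],[0,0,-0.15],[0,0,-0.15]], "yaw": [0,0,0,0,0,0,0,0,0], "hand": [0.01,0.01,0.01,0.01,0.01,0.01,0.01,0.01,0.01]}}

```text
t: 5.35
ee_pos: [0.5888, -0.1622, 0.2329]
tcp_rot: [0.995, -0.1, -0.0, 0.0]
contact_force: [0.8, 0.1, -2.6]
opening: 0.0174
```

```bash
python3 - <<'E'
from h import *
from scipy.spatial.transform import Rotation as R
s=env.read_state();print(s['ee_pos'],s['tcp_rot'],s['contact_force'],s['opening'])
w=env.camera("wrist"); cv2.imwrite("pics/w2.png",w)
d=np.array([.494,.2423,s['ee_pos'][2]])-s['ee_pos']
r=R.from_quat(s['tcp_rot']); print(d, r.inv().apply(d))
sd=env.camera("side"); 
c=px("side",[[s['ee_pos'][0],s['ee_pos'][1],s['ee_pos'][2]-.03]])[0].astype(int); print(c)
x,y=max(c[0]-60,0),max(c[1]-60,0)
cv2.imwrite("pics/c2.png",np.hstack([cv2.resize(w[160:360,215:415],(400,400)),cv2.resize(sd[y:y+120,x:x+120],(400,400),interpolation=3)]))
E
```

```text
[ 0.58884995 -0.16220469  0.23285102] [ 9.95004974e-01 -9.98245514e-02 -3.89162818e-04  9.97695505e-05] [ 0.83368442  0.07699064 -2.63024413] 0.017359760417369426
[-0.09484995  0.40450469  0.        ] [-1.73315207e-01 -3.77600843e-01  2.64617664e-05]
[417 226]
```

View pics/c2.png

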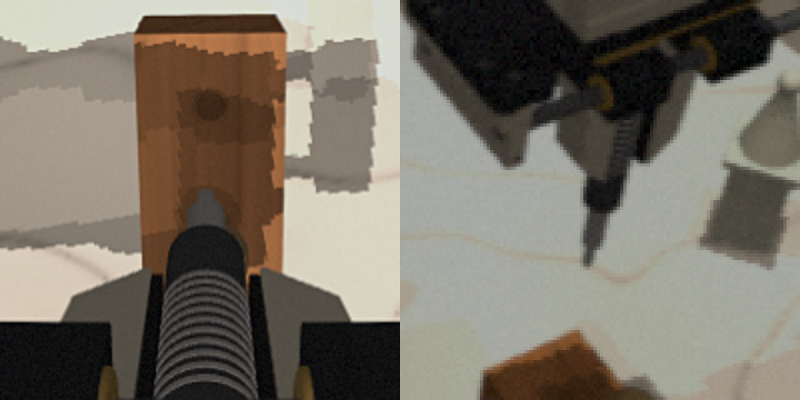

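```bash
python3 - <<'E'
from h import *
s=env.read_state();p=s['ee_pos']
print(px("wrist",[[p[0],p[1],p[2]+.019-.094]]), ray("wrist",(318.7,254.5),p[2]+.019-.094)-p, ray("wrist",(320,212.5),.055)-p)
print(px("side",[[p[0],p[1],p[2]+.019-.094]]))
w=cv2.imread("pics/w2.png")
E
```

```text
[[320.28804749 257.56266267]] [-0.00052628  0.00201002 -0.075     ] [ 0.00049073  0.00219204 -0.17616557]
[[413.16433043 246.32211356]]
```

{"op": "drive_tool", "data": {"travel": [[-0.012,-0.025,0],[-0.028,-0.06,0],[-0.046,-0.1,0],[-0.064,-0.14,0],[-0.082,-0.18,0],[-0.1,-0.22,0],[-0.12,-0.26,0],[-0.138,-0.3,0],[-0.154,-0.335,0],[-0.162,-0.355,0],[-0.168,-0.367,0],[-0.168,-0.367,0]], "yaw": [0,0,0,0,0,0,0,0,0,0,0,0], "hand": [0.01,0.01,0.01,0.01,0.01,0.01,0.01,0.01,0.01,0.01,0.01,0.01]}}

```text
t: 6.65
ee_pos: [0.4964, 0.2323, 0.2317]
tcp_rot: [0.995, -0.098, -0.001, 0.0]
contact_force: [0.2, -0.4, -1.6]
opening: 0.0174
```

```bash
python3 - <<'E'
from h import *
s=env.read_state();p=s['ee_pos'];print(p,s['tcp_rot'],s['contact_force'])
w=env.camera("wrist"); cv2.imwrite("pics/w3.png",w)
print([(d['p'],d['at']) for d in env.tip_of("wrist","bush_mouth")],[(d['p'],d['at']) for d in env.tip_of("wrist","punch_nose")])
print(px("wrist",[[.4943,.242,.04],[p[0],p[1],p[2]+.019-.094]]))
E
```

```text
[0.4964136  0.2322918  0.23169832] [ 9.95170000e-01 -9.81592850e-02 -1.19244708e-03  6.15868491e-05] [ 0.15592373 -0.41423837 -1.56611892]
[(0.97, [0.5, 0.244, 0.0434]), (0.71, [0.2672, 0.2353, 0.0388])] [(0.8, [0.4981, 0.237, 0.1736])]
[[311.19999555 195.63683852]
 [315.30929937 251.66272732]]
```

View pics/w3.png

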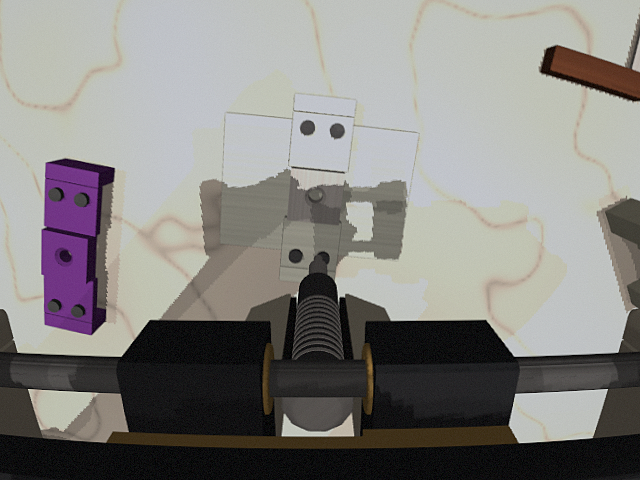

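The wrist view shows the bush hole at about (315,194) and the nib tip at about (318,258). The purple look-alike is well to the left. I'll refine the hole and nib positions.

```bash
python3 - <<'E'
from h import *
s=env.read_state();p=s['ee_pos'];print(p)
w=env.camera("wrist"); cv2.imwrite("pics/w4.png",w)
print(ray("wrist",(315.5,194.5),.04),px("wrist",[[p[0],p[1],p[2]+.019-.094]]))
cv2.imwrite("pics/c4.png",np.hstack([cv2.resize(w[170:220,290:340],(400,400),interpolation=3),cv2.resize(w[230:280,290:340],(400,400),interpolation=3)]))
E
```

```text
[0.49832551 0.22853191 0.23205801]
[0.49822221 0.24212169 0.04      ] [[319.504636   257.11205833]]
```

View pics/c4.png

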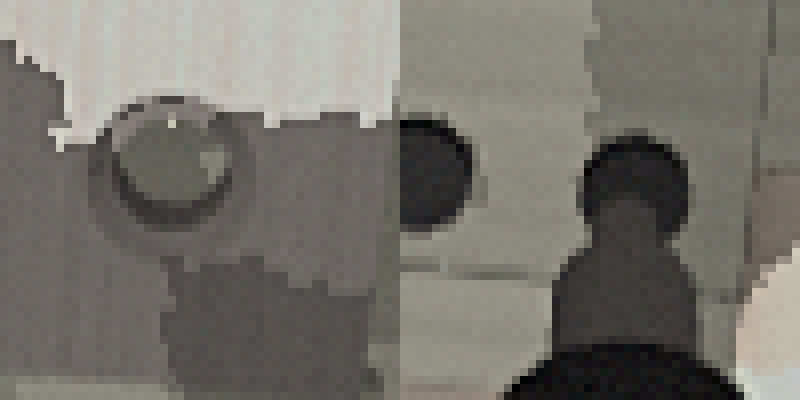

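```bash
python3 - <<'E'
from h import *
s=env.read_state();p=s['ee_pos'];print(p,s['t'])
print(ray("wrist",(311.4,192.2),.04))
w=cv2.imread("pics/w2.png")
cv2.imwrite("pics/c5.png",np.hstack([cv2.resize(w[187:237,295:345],(400,400),interpolation=3),cv2.resize(w[230:280,295:345],(400,400),interpolation=3)]))
E
```

```text
[0.49851054 0.22843594 0.23223846] 6.85
[0.49529762 0.24469591 0.04      ]
```

View pics/c5.png

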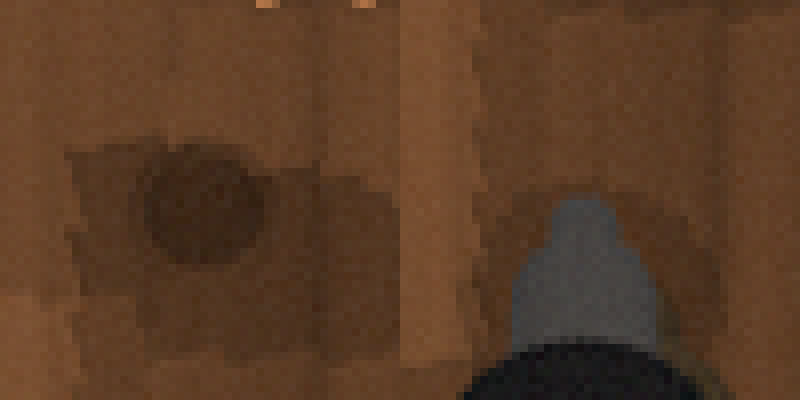

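{"op": "drive_tool", "data": {"travel": [[-0.006,-0.013,0.02],[-0.006,-0.013,0.045],[-0.006,-0.013,0.07],[-0.006,-0.013,0.09],[-0.006,-0.013,0.1],[-0.006,-0.013,0.105],[-0.006,-0.013,0.105],[-0.006,-0.013,0.105],[-0.006,-0.013,0.105],[-0.006,-0.013,0.105]], "yaw": [0,0,0,0,0,0,0,0,0,0], "hand": [0.01,0.01,0.01,0.01,0.01,0.01,0.01,0.01,0.01,0.01]}}

```text
t: 7.85
ee_pos: [0.4952, 0.2449, 0.1286]
tcp_rot: [0.995, -0.1, 0.001, -0.0]
contact_force: [0.4, -0.4, -2.8]
opening: 0.0172
```

```bash
python3 - <<'E'
from h import *
for i in range(2):
    s=env.read_state();p=s['ee_pos'];print(p,s['tcp_rot'],s['contact_force'])
    w=env.camera("wrist")
sd=env.camera("side")
b=np.array([.495,.2427,.04]); 
print(px("wrist",[b,[p[0],p[1],p[2]-.075]]),px("side",[b,[p[0],p[1],p[2]-.075]]))
c=px("side",[b])[0].astype(int); print(c)
cv2.imwrite("pics/w6.png",w); cv2.imwrite("pics/s6.png",sd)
cv2.imwrite("pics/c6.png",np.hstack([cv2.resize(w[150:300,265:365],(400,600),interpolation=3),cv2.resize(sd[c[1]-50:c[1]+25,c[0]-25:c[0]+25],(400,600),interpolation=3)]))
E
```

```text
[0.49516153 0.24488741 0.1285728 ] [ 9.95003586e-01 -9.98362292e-02  7.01486140e-04 -3.14261507e-04] [ 0.40753732 -0.39480949 -2.81077081]
[0.4950548  0.24490665 0.12843582] [ 9.95005953e-01 -9.98133920e-02  5.94097427e-04 -2.94872086e-04] [-0.12796148  0.03073041 -1.68229321]
[[320.586033   253.41647807]
 [320.09833312 257.44622187]] [[233.12779589 186.6868459 ]
 [231.81427207 181.3025909 ]]
[233 186]
```

View pics/c6.png

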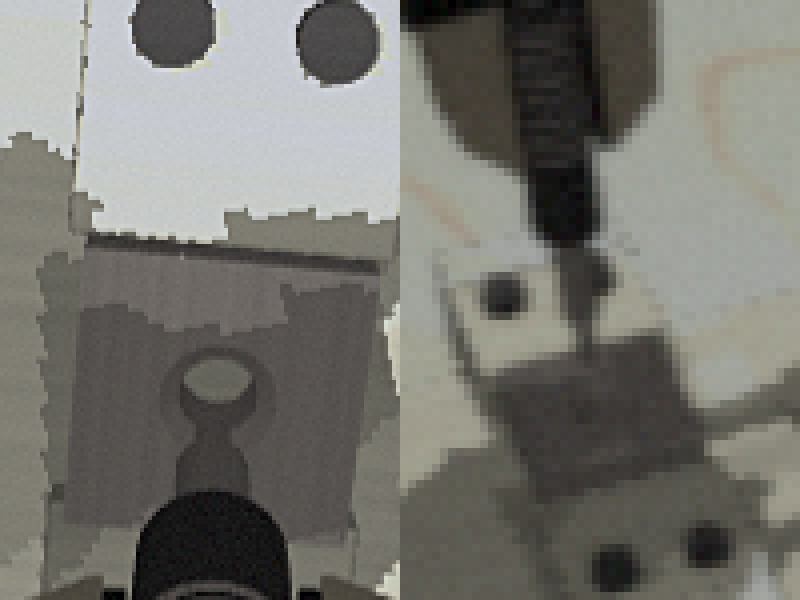

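{"op": "drive_tool", "data": {"travel": [[0.0004,0.0018,0.0],[0.0004,0.0018,0.004],[0.0004,0.0018,0.008],[0.0004,0.0018,0.012],[0.0004,0.0018,0.016],[0.0004,0.0018,0.02],[0.0004,0.0018,0.024],[0.0004,0.0018,0.026],[0.0004,0.0018,0.026],[0.0004,0.0018,0.026]], "yaw": [0,0,0,0,0,0,0,0,0,0], "hand": [0.01,0.01,0.01,0.01,0.01,0.01,0.01,0.01,0.01,0.01], "force": 60}}

```text
t: 9.0
ee_pos: [0.4947, 0.2429, 0.1018]
tcp_rot: [0.995, -0.1, 0.0, -0.0]
contact_force: [0.7, -0.2, -3.0]
opening: 0.0172
```

```bash
python3 - <<'E'
from h import *
for i in range(5):
    s=env.read_state();p=s['ee_pos'];print(p.round(4),s['contact_force'].round(2),s['ft_torque'].round(3))
    w=env.camera("wrist")
print(px("wrist",[[p[0],p[1],.04]]))
cv2.imwrite("pics/c7.png",cv2.resize(w[180:300,260:380],(600,600),interpolation=3))
E
```

```text
[0.4947 0.2429 0.1018] [ 0.75 -0.17 -3.02] [0.048 0.027 0.016]
[0.4948 0.2429 0.1019] [-0.15  0.92 -2.53] [-0.019  0.017  0.054]
[0.4948 0.2429 0.102 ] [ 0.4   0.65 -2.31] [-0.031  0.029  0.004]
[0.4948 0.2429 0.102 ] [ 0.01  0.42 -1.93] [0.    0.002 0.046]
[0.4948 0.2429 0.102 ] [ 0.21  0.04 -2.  ] [-0.003  0.039  0.032]
[[319.96838181 265.51614133]]
```

View pics/c7.png

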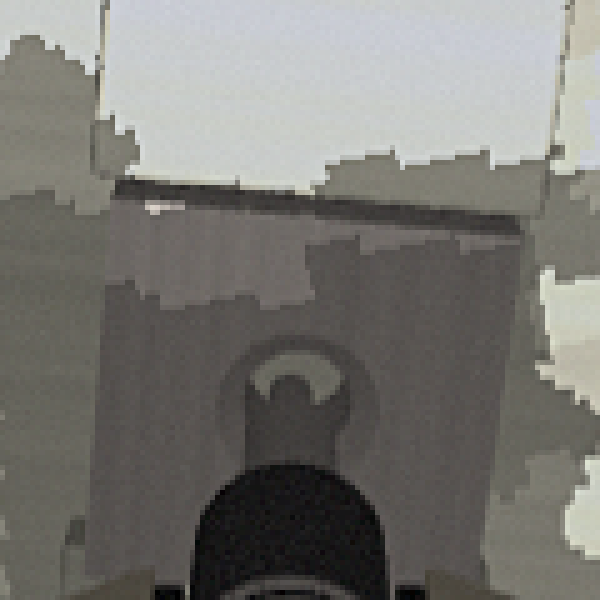

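The nib is inside the bush mouth, at crop (291,390). The rim's centre is at u=297, so the nib is about 0.5 mm off along tool x. I'll correct that and start feeling downward.

{"op": "drive_tool", "data": {"travel": [[0.0004,0,0.001],[0.0004,0,0.002],[0.0004,0,0.003],[0.0004,0,0.004],[0.0004,0,0.005],[0.0004,0,0.006],[0.0004,0,0.006],[0.0004,0,0.006]], "yaw": [0,0,0,0,0,0,0,0], "hand": [0.01,0.01,0.01,0.01,0.01,0.01,0.01,0.01]}}

```text
t: 10.05
ee_pos: [0.4952, 0.243, 0.0957]
tcp_rot: [0.995, -0.1, 0.0, -0.0]
contact_force: [0.8, 1.6, -3.3]
opening: 0.0173
```

{"op": "drive_tool", "data": {"travel": [[0,0,0.0005],[0,0,0.001],[0,0,0.0015],[0,0,0.002],[0,0,0.002]], "yaw": [0,0,0,0,0], "hand": [0.01,0.01,0.01,0.01,0.01]}}

```text
t: 10.55
ee_pos: [0.4952, 0.2429, 0.0938]
tcp_rot: [0.995, -0.1, 0.0, -0.0]
contact_force: [1.5, 1.4, -1.6]
opening: 0.0169
```

{"op": "drive_tool", "data": {"travel": [[0,0,0.0005],[0,0,0.001],[0,0,0.0015],[0,0,0.002],[0,0,0.002]], "yaw": [0,0,0,0,0], "hand": [0.01,0.01,0.01,0.01,0.01]}}

```text
t: 11.05
ee_pos: [0.4952, 0.2429, 0.0917]
tcp_rot: [0.995, -0.1, 0.0, -0.0]
contact_force: [1.8, 1.0, -1.3]
opening: 0.0169
```

{"op": "drive_tool", "data": {"travel": [[0,0,0.0005],[0,0,0.001],[0,0,0.0015],[0,0,0.002],[0,0,0.002]], "yaw": [0,0,0,0,0], "hand": [0.01,0.01,0.01,0.01,0.01]}}

```text
t: 11.55
ee_pos: [0.4952, 0.2429, 0.0897]
tcp_rot: [0.995, -0.1, 0.0, -0.0]
contact_force: [2.3, 2.6, -1.4]
opening: 0.017
```

The side force of about +2.5 N in both x and y shows the bush wall pushing, so I'll ease off that way.

{"op": "drive_tool", "data": {"travel": [[0.0002,-0.0003,0],[0.0004,-0.0006,0],[0.0004,-0.0006,0]], "yaw": [0,0,0], "hand": [0.01,0.01,0.01]}}

```text
t: 11.85
ee_pos: [0.4953, 0.243, 0.0896]
tcp_rot: [0.995, -0.1, -0.0, 0.0]
contact_force: [1.1, 2.7, -1.2]
opening: 0.0174
```

```bash
python3 - <<'E'
from h import *
F=[]
for i in range(4):
    s=env.read_state();F.append(np.r_[s['contact_force'],s['ft_torque']]); env.camera("wrist")
print(s['ee_pos'].round(4),np.mean(F,0).round(2),np.std(F,0).round(2))
E
```

```text
[0.4953 0.2431 0.0896] [ 1.09  2.26 -0.77  0.56 -0.17  0.01] [0.49 0.3  0.29 0.02 0.02 0.04]
```

{"op": "drive_tool", "data": {"travel": [[0.0,-0.0004,0],[0.0001,-0.0008,0],[0.0001,-0.0008,0],[0.0001,-0.0008,0]], "yaw": [0,0,0,0], "hand": [0.01,0.01,0.01,0.01]}}

```text
t: 12.45
ee_pos: [0.4954, 0.2434, 0.0894]
tcp_rot: [0.995, -0.1, -0.0, 0.001]
contact_force: [0.1, 1.0, -2.9]
opening: 0.0172
```

```bash
cat > f.py <<'E'
from h import *
F=[]
for i in range(4):
    s=env.read_state();F.append(np.r_[s['contact_force'],s['ft_torque']]); env.camera("wrist")
print(s['ee_pos'].round(4),np.mean(F,0).round(2),np.std(F,0).round(2))
E
python3 f.py
```

```text
[0.4956 0.2436 0.0895] [-0.12  0.39 -2.48 -0.02  0.03  0.04] [0.5  0.62 0.26 0.02 0.01 0.03]
```

The side force is gone and there is no plate contact yet. Continuing down.

{"op": "drive_tool", "data": {"travel": [[0,0,0.0005],[0,0,0.001],[0,0,0.0015],[0,0,0.002],[0,0,0.002]], "yaw": [0,0,0,0,0], "hand": [0.01,0.01,0.01,0.01,0.01]}}

```text
t: 13.15
ee_pos: [0.4957, 0.2439, 0.0876]
tcp_rot: [0.995, -0.1, -0.0, 0.0]
contact_force: [-0.1, -0.2, -2.6]
opening: 0.0169
```

{"op": "drive_tool", "data": {"travel": [[0,0,0.0005],[0,0,0.001],[0,0,0.0015],[0,0,0.002],[0,0,0.002]], "yaw": [0,0,0,0,0], "hand": [0.01,0.01,0.01,0.01,0.01]}}

```text
t: 13.65
ee_pos: [0.4957, 0.244, 0.0856]
tcp_rot: [0.995, -0.1, -0.0, 0.0]
contact_force: [0.2, 0.1, -1.8]
opening: 0.0168
```

{"op": "drive_tool", "data": {"travel": [[0,0,0.0005],[0,0,0.001],[0,0,0.0015],[0,0,0.002],[0,0,0.002]], "yaw": [0,0,0,0,0], "hand": [0.01,0.01,0.01,0.01,0.01]}}

```text
t: 14.15
ee_pos: [0.4957, 0.244, 0.0836]
tcp_rot: [0.995, -0.1, -0.0, 0.0]
contact_force: [0.2, -0.2, -2.2]
opening: 0.0172
```

{"op": "drive_tool", "data": {"travel": [[0,0,0.0005],[0,0,0.001],[0,0,0.0015],[0,0,0.002],[0,0,0.002]], "yaw": [0,0,0,0,0], "hand": [0.01,0.01,0.01,0.01,0.01]}}

```text
t: 14.65
ee_pos: [0.4959, 0.2441, 0.0819]
tcp_rot: [0.995, -0.1, 0.0, -0.0]
contact_force: [-0.5, -0.0, 0.2]
opening: 0.0171
```

Contact, with about 2.4 N of load. The snap should be about 5 mm further on.

{"op": "drive_tool", "data": {"travel": [[0,0,0.0005],[0,0,0.001],[0,0,0.0015],[0,0,0.002],[0,0,0.002]], "yaw": [0,0,0,0,0], "hand": [0.01,0.01,0.01,0.01,0.01]}}

```text
t: 15.15
ee_pos: [0.496, 0.2441, 0.08]
tcp_rot: [0.995, -0.1, 0.0, -0.0]
contact_force: [-0.4, -0.7, 3.2]
opening: 0.017
```

{"op": "drive_tool", "data": {"travel": [[0,0,0.0005],[0,0,0.001],[0,0,0.001]], "yaw": [0,0,0], "hand": [0.01,0.01,0.01]}}

```text
t: 15.45
ee_pos: [0.496, 0.2441, 0.0789]
tcp_rot: [0.995, -0.1, 0.0, -0.0]
contact_force: [-2.1, -0.7, 4.9]
opening: 0.0172
```

{"op": "drive_tool", "data": {"travel": [[-0.0003,0,0.0005],[-0.0003,0,0.001],[-0.0003,0,0.001]], "yaw": [0,0,0], "hand": [0.01,0.01,0.01]}}

```text
t: 15.75
ee_pos: [0.4959, 0.2442, 0.0781]
tcp_rot: [0.995, -0.1, 0.0, -0.0]
contact_force: [-0.5, -0.5, 5.4]
opening: 0.0169
```

{"op": "drive_tool", "data": {"travel": [[0,0,0.0005],[0,0,0.0005]], "yaw": [0,0], "hand": [0.01,0.01]}}

```text
t: 15.95
ee_pos: [0.496, 0.2442, 0.0777]
tcp_rot: [0.995, -0.1, 0.0, -0.0]
contact_force: [-0.8, -1.0, 8.0]
opening: 0.0171
```

{"op": "drive_tool", "data": {"travel": [[0,0,0.0005],[0,0,0.0005]], "yaw": [0,0], "hand": [0.01,0.01]}}

```text
t: 16.15
ee_pos: [0.496, 0.2442, 0.0773]
tcp_rot: [0.995, -0.1, 0.0, -0.0]
contact_force: [-0.8, -0.8, 7.5]
opening: 0.0171
```

{"op": "drive_tool", "data": {"travel": [[0,0,0.0004],[0,0,0.0004]], "yaw": [0,0], "hand": [0.01,0.01]}}

```text
t: 16.35
ee_pos: [0.496, 0.2442, 0.0769]
tcp_rot: [0.995, -0.1, 0.001, -0.0]
contact_force: [-0.9, -0.6, 8.5]
opening: 0.0171
```

{"op": "drive_tool", "data": {"travel": [[0,0,0.0004],[0,0,0.0004]], "yaw": [0,0], "hand": [0.01,0.01]}}

```text
t: 16.55
ee_pos: [0.496, 0.2442, 0.0765]
tcp_rot: [0.995, -0.1, 0.001, -0.0]
contact_force: [-0.8, -0.1, 4.6]
opening: 0.0173
```

```bash
python3 f.py
```

```text
[0.4958 0.2441 0.0759] [ 0.27 -0.29  2.02 -0.08 -0.09 -0.  ] [0.76 0.4  1.51 0.08 0.15 0.03]
```

It snapped: the load fell from about 10.7 N to about 3 N. Lifting straight up.

{"op": "drive_tool", "data": {"travel": [[0,0,-0.004],[0,0,-0.01],[0,0,-0.018],[0,0,-0.028],[0,0,-0.042],[0,0,-0.06],[0,0,-0.085],[0,0,-0.115],[0,0,-0.14],[0,0,-0.157],[0,0,-0.157],[0,0,-0.157]], "yaw": [0,0,0,0,0,0,0,0,0,0,0,0], "hand": [0.01,0.01,0.01,0.01,0.01,0.01,0.01,0.01,0.01,0.01,0.01,0.01]}}

```text
t: 17.95
ee_pos: [0.4953, 0.2439, 0.2333]
tcp_rot: [0.995, -0.1, 0.0, 0.0]
contact_force: [0.7, -1.0, -2.8]
opening: 0.0168
```

```bash
cat > go.py <<'E'
from h import *; import sys
from scipy.spatial.transform import Rotation as R
s=env.read_state();t=np.array(eval(sys.argv[1]))
print(s['t'],s['ee_pos'].round(4),s['contact_force'].round(1),R.from_quat(s['tcp_rot']).inv().apply(t-s['ee_pos']).round(4), R.from_quat(s['tcp_rot']).as_matrix().round(4)[:,2])
E
python3 go.py "[.590,-.1624,.2327]"
```

```text
17.95 [0.4953 0.2439 0.2333] [ 0.7 -1.  -2.8] [0.1735 0.3794 0.0007] [ 7.e-04 -1.e-04 -1.e+00]
```

{"op": "drive_tool", "data": {"travel": [[0.012,0.025,0],[0.028,0.06,0],[0.046,0.1,0],[0.064,0.14,0],[0.082,0.18,0],[0.1,0.22,0],[0.12,0.26,0],[0.138,0.3,0],[0.154,0.335,0],[0.165,0.362,0],[0.171,0.374,0],[0.1735,0.3794,0]], "yaw": [0,0,0,0,0,0,0,0,0,0,0,0], "hand": [0.01,0.01,0.01,0.01,0.01,0.01,0.01,0.01,0.01,0.01,0.01,0.01]}}

```text
t: 19.15
ee_pos: [0.5894, -0.1632, 0.2314]
tcp_rot: [0.995, -0.101, -0.001, -0.0]
contact_force: [0.6, 0.9, -1.6]
opening: 0.0172
```

{"op": "drive_tool", "data": {"travel": [[0,0,0],[0,0,0.01],[0,0,0.03],[0,0,0.05],[0,0,0.06],[0,0,0.065],[0,0,0.065],[0,0,0.065],[0,0,0.065],[0,0,0.065]], "yaw": [0,0,0,0,0,0,0,0,0,0], "hand": [0.01,0.01,0.01,0.01,0.01,0.01,0.01,0.01,0.01,0.01]}}

```text
t: 20.15
ee_pos: [0.5907, -0.1624, 0.1688]
tcp_rot: [0.995, -0.1, 0.001, 0.0]
contact_force: [0.2, -1.2, -1.3]
opening: 0.0173
```

```bash
python3 f.py; python3 go.py "[.590,-.1624,.0827]"; python3 - <<'E'
from h import *
p=env.read_state()['ee_pos']; w=env.camera("wrist"); cv2.imwrite("pics/w8.png",w); sd=env.camera("side"); cv2.imwrite("pics/s8.png",sd)
print(px("wrist",[[p[0],p[1],p[2]-.075],[p[0],p[1],.055],[.590,-.1624,.055]]))
c=px("side",[[p[0],p[1],p[2]-.075]])[0].astype(int);print(c)
cv2.imwrite("pics/c8.png",np.hstack([cv2.resize(w[170:290,270:370],(500,600),interpolation=3),cv2.resize(sd[c[1]-50:c[1]+70,c[0]-30:c[0]+30],(300,600),interpolation=3)]))
E
```

```text
[ 0.5904 -0.1624  0.1683] [ 0.19 -0.12 -1.92 -0.01  0.01 -0.01] [0.13 0.81 0.55 0.02 0.03 0.02]
20.35 [ 0.5903 -0.1624  0.1682] [ 0.2  0.4 -1.8] [-0.0004  0.0001  0.0855] [ 5.e-04 -1.e-04 -1.e+00]
[[319.99629676 257.66959746]
 [319.66653607 238.26379415]
 [319.19650279 238.419162  ]]
[408 269]
```

View pics/c8.png

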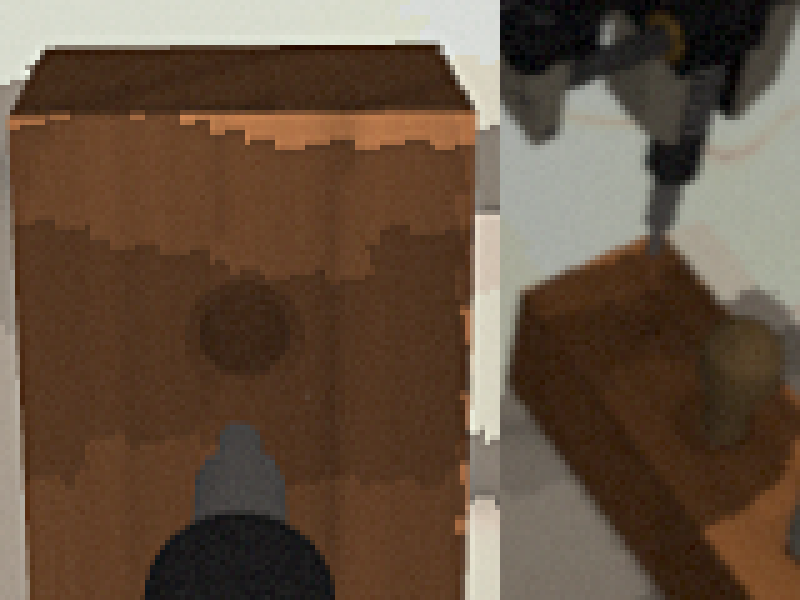

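The grip is unchanged: the nib sits at (318.2, ~257.7), as it did after the lift. Commanding the same TCP pose as at the grasp is therefore the best reference for the hole. I'll go down with checks on the way.

{"op": "drive_tool", "data": {"travel": [[-0.0003,0,0.01],[-0.0003,0,0.02],[-0.0003,0,0.03],[-0.0003,0,0.04],[-0.0003,0,0.047],[-0.0003,0,0.051],[-0.0003,0,0.051],[-0.0003,0,0.051]], "yaw": [0,0,0,0,0,0,0,0], "hand": [0.01,0.01,0.01,0.01,0.01,0.01,0.01,0.01]}}

```text
t: 21.25
ee_pos: [0.5901, -0.1622, 0.1171]
tcp_rot: [0.995, -0.1, 0.0, -0.0]
contact_force: [0.3, -0.0, -2.2]
opening: 0.0171
```

{"op": "drive_tool", "data": {"travel": [[0,0,0.001],[0,0,0.002],[0,0,0.003],[0,0,0.004],[0,0,0.005],[0,0,0.006],[0,0,0.006]], "yaw": [0,0,0,0,0,0,0], "hand": [0.01,0.01,0.01,0.01,0.01,0.01,0.01]}}

```text
t: 21.95
ee_pos: [0.59, -0.1622, 0.1108]
tcp_rot: [0.995, -0.1, 0.0, -0.0]
contact_force: [0.5, 0.3, -2.1]
opening: 0.0172
```

```bash
python3 f.py; python3 go.py "[.590,-.1624,.0827]"
```

```text
[ 0.59   -0.1622  0.1109] [ 0.1   0.15 -2.14 -0.04 -0.08 -0.  ] [0.26 0.42 0.41 0.02 0.06 0.03]
22.15 [ 0.59   -0.1622  0.111 ] [-0.  -0.  -2.7] [0.0001 0.0002 0.0283] [ 2.e-04  0.e+00 -1.e+00]
```

{"op": "drive_tool", "data": {"travel": [[0,0,0.002],[0,0,0.004],[0,0,0.006],[0,0,0.008],[0,0,0.01],[0,0,0.012],[0,0,0.012]], "yaw": [0,0,0,0,0,0,0], "hand": [0.01,0.01,0.01,0.01,0.01,0.01,0.01]}}

```text
t: 22.85
ee_pos: [0.59, -0.1622, 0.0986]
tcp_rot: [0.995, -0.1, 0.0, -0.0]
contact_force: [1.1, -0.5, -2.6]
opening: 0.0171
```

{"op": "drive_tool", "data": {"travel": [[0,0,0.002],[0,0,0.004],[0,0,0.006],[0,0,0.008],[0,0,0.01],[0,0,0.012],[0,0,0.012]], "yaw": [0,0,0,0,0,0,0], "hand": [0.01,0.01,0.01,0.01,0.01,0.01,0.01]}}

```text
t: 23.55
ee_pos: [0.59, -0.1621, 0.0866]
tcp_rot: [0.995, -0.1, 0.0, -0.0]
contact_force: [2.1, -0.1, -3.2]
opening: 0.017
```

```bash
python3 f.py; python3 go.py "[.590,-.1624,.0827]"
```

```text
[ 0.59   -0.1622  0.0868] [ 2.   -0.68 -2.73 -0.09 -0.48  0.01] [0.22 0.53 0.26 0.04 0.03 0.02]
23.75 [ 0.59   -0.1622  0.0869] [ 2.5 -0.1 -3.4] [0.     0.0002 0.0042] [ 2.e-04  0.e+00 -1.e+00]
```

{"op": "drive_tool", "data": {"travel": [[0.0004,0.0001,0.0],[0.0004,0.0001,0.001],[0.0004,0.0001,0.002],[0.0004,0.0001,0.003],[0.0004,0.0001,0.0035],[0.0004,0.0001,0.0035]], "yaw": [0,0,0,0,0,0], "hand": [0.01,0.01,0.01,0.01,0.01,0.01]}}

```text
t: 24.35
ee_pos: [0.5901, -0.1623, 0.0833]
tcp_rot: [0.995, -0.1, -0.0, -0.0]
contact_force: [1.1, -0.3, -1.9]
opening: 0.0174
```

```bash
python3 f.py
```

```text
[ 0.5901 -0.1624  0.0833] [ 0.36 -0.04 -2.29 -0.04 -0.11 -0.  ] [0.54 0.25 0.23 0.02 0.05 0.03]
```

Not seated yet. I'll creep down until the shoulder takes the load.

{"op": "drive_tool", "data": {"travel": [[0,0,0.0003],[0,0,0.0006],[0,0,0.0008],[0,0,0.0008]], "yaw": [0,0,0,0], "hand": [0.01,0.01,0.01,0.01]}}

```text
t: 24.95
ee_pos: [0.5902, -0.1623, 0.0827]
tcp_rot: [0.995, -0.1, -0.0, 0.0]
contact_force: [0.2, 0.7, 0.3]
opening: 0.0176
```

{"op": "drive_tool", "data": {"travel": [[0,0,0.0003],[0,0,0.0005],[0,0,0.0005]], "yaw": [0,0,0], "hand": [0.01,0.01,0.01]}}

```text
t: 25.25
ee_pos: [0.5903, -0.1624, 0.0825]
tcp_rot: [0.995, -0.1, 0.0, 0.0]
contact_force: [-2.2, -0.0, 2.5]
opening: 0.0174
```

Seated, with the shoulder carrying about 4.5 N at the original grasp height. Releasing.

{"op": "drive_tool", "data": {"travel": [[0,0,0],[0,0,0],[0,0,0],[0,0,0],[0,0,0],[0,0,0],[0,0,0],[0,0,0]], "yaw": [0,0,0,0,0,0,0,0], "hand": [0.02,0.025,0.03,0.04,0.06,0.07,0.08,0.08]}}

```text
t: 26.05
ee_pos: [0.5903, -0.1623, 0.0821]
tcp_rot: [0.995, -0.1, 0.0, -0.0]
contact_force: [-0.2, -0.6, 0.3]
opening: 0.0652
```

{"op": "drive_tool", "data": {"travel": [[0,0,0],[0,0,0],[0,0,-0.01],[0,0,-0.03],[0,0,-0.055],[0,0,-0.085],[0,0,-0.115],[0,0,-0.145],[0,0,-0.17],[0,0,-0.18],[0,0,-0.18],[0,0,-0.18]], "yaw": [0,0,0,0,0,0,0,0,0,0,0,0], "hand": [0.08,0.08,0.08,0.08,0.08,0.08,0.08,0.08,0.08,0.08,0.08,0.08]}}

```text
t: 27.25
ee_pos: [0.5896, -0.1623, 0.2611]
tcp_rot: [0.995, -0.1, -0.001, -0.0]
contact_force: [0.0, -0.1, -0.2]
opening: 0.0801
```

```bash
python3 f.py; python3 - <<'E'
from h import *
w=env.camera("wrist"); sd=env.camera("side"); cv2.imwrite("pics/w9.png",w); cv2.imwrite("pics/s9.png",sd)
for q in ["punch_mid","punch_nose","scriber","awl","stand"]:
    print(q,[(d['p'],np.round(d['at'],4)) for c in("wrist","side") for d in env.tip_of(c,q)[:1]])
s0=cv2.imread("pics/side0.png")
f=lambda a:cv2.resize(a[190:370,320:500],(400,400),interpolation=3)
cv2.imwrite("pics/c9.png",np.hstack([f(sd),cv2.resize(w[130:380,195:445],(400,400))]))
E
```

```text
[ 0.5893 -0.1622  0.2603] [-0.12  0.29 -0.44 -0.01  0.   -0.01] [0.43 0.29 0.42 0.03 0.02 0.02]
punch_mid [(0.77, array([ 0.5912, -0.1638,  0.0996])), (0.63, array([ 0.5945, -0.1608,  0.1035]))]
punch_nose [(0.86, array([ 0.5903, -0.1662,  0.022 ]))]
scriber [(0.67, array([ 0.5724, -0.2606,  0.0203])), (0.53, array([ 0.5716, -0.2642,  0.0224]))]
awl [(0.89, array([ 0.5834, -0.215 ,  0.0217])), (0.74, array([ 0.5861, -0.2097,  0.0024]))]
stand [(0.78, array([ 0.5804, -0.2138,  0.0013])), (0.56, array([ 0.5863, -0.2121,  0.0063]))]
```

View pics/c9.png

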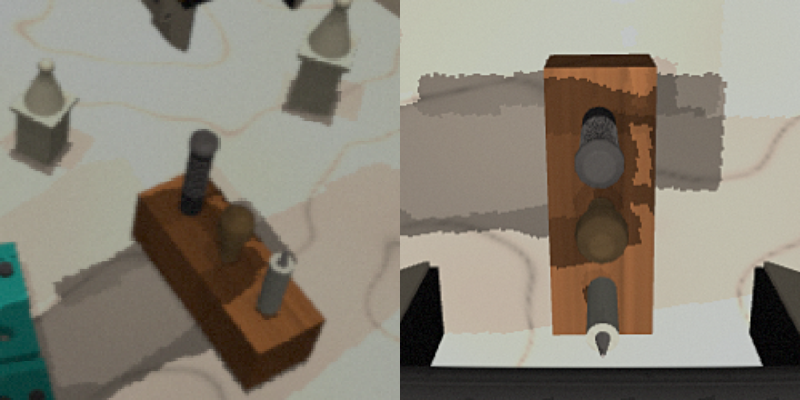

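The punch stands upright and home in its own hole, with its cap at side-crop (203,143). The awl, scriber and pinnacles have not moved and the gripper is clear. Handing in.

```bash
python3 -c "
from rig import env
print(env.finish_job(), env.read_state()['t'])"
```

```text
the job is handed in; nothing more can be done
the job is handed in; nothing more can be done
```

The punch was pressed in the bush until it snapped, then put back upright and fully home in its own hole. I handed the job in at about 28 s on the robot's clock, against the 72 s limit; no verdict is reported.

- **Pressing:** the nib met the plate about 32 mm below the bush mouth. The load climbed to about 10.7 N and then fell to about 3 N. I made no further downward step after the snap; the tool only settled about 0.6 mm deeper as the force fell, and I then lifted straight up.
- **Return:** the shoulder took about 4.5 N at z = 0.0825, the same height as at the grasp (0.0828). After release the external force was near zero.
- **Last pictures:** the punch stands upright and seated, and the awl, scriber and both pinnacles are where they were. The networks put the punch's grip point at about 0.100 to 0.1035 m, against 0.101 m expected.
- **Disagreements:** the wrist camera placed holes 1 to 3 mm too far in +y at close range, so I relied on felt side forces and the recorded grasp pose instead. During insertion the nose touched the bush wall with up to about 3.5 N and the stand hole with about 2 N; I corrected both before going on.

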